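Hook a stray ring tray out from the polisher guard and stack it

TASK

A small stacking ring tray has slid under the polishing motor's fixed guard, where no gripper fits: fetch the red-hooked rod from under the wooden riser, use it to draw the tray out into the open (do not touch the tray with the fingers before it is out), and lay the rod down flat on the desk clear of the guard and the riser. Then stack the tray level on its wooden base, its four brass legs fully home in the four corner sockets, lowering it rather than dropping it. Keep the tray the right way up and leave everything else on the desk where it is.

Things in the scene. Friction and masses are not known exactly. Their poses are not given: they have to be found in the camera images.
- guard: fixed guard of the polishing motor, 300 wide (x -150 to 150), 250 deep (y 0 to 250). Origin on the desk, middle of its open front edge; y points in to the back; front faces world -y, yaw small. Roof of bars 22 apart, 44 to 52 above the desk. Only four 10 x 10 corner posts reach the desk; all sides are open below 44. The motor, to 180 high, stands behind at y 270 to 400, x -140 to 140
- guard_shield (a point): top middle of the clear upright shield on the guard's front edge: it fills y 0 to 9 of the guard's frame, from 44 to 156 above the desk, over the full width
- riser: fixed low wooden shelf. Origin on the desk under the middle of its +y edge; covers x -80 to 80, y -220 to 0 of its frame, yaw small. Board 48 to 60 above the desk, side walls 12 thick below it at x -74 and 74, open below at both y ends. A pocket scale stands on it at y -215 to -65, to 96 high
- rod: flat hooked rod, 0.1 kg. Origin under the handle's middle; x along the shaft to the hook, z up. Starts flat on the desk, x within 0.3 rad of world +y, handle under the riser: only the front shaft and hook stick out. Draw it out by the shaft, put it down and retake it by the handle, or it is too short. Round steel shaft, diameter 8, axis 10 above the underside, x 45 to 250
- rod_grip (a point): middle of the rod's wooden handle, 10 above its underside; handle 90 long (x -45 to 45), 16 wide, 20 tall
- rod_hook (a point): middle of the rod's red hook arm, 250 along x from the handle's middle and 28 to +y, 10 above the underside. The arm is a bar at rod x 245 to 255, from rod y -4 to 60 (so it points to about world -x at the start), 20 tall
- tray: stacking ring tray, white rim and sides, blue velvet top, brass legs, 0.16 kg. Origin at its centre, level with its feet. Body 80 (x) x 60 (y), 12 to 32 above the feet; legs of diameter 8 at x +-32, y +-22. Starts standing under the guard in its -x half, x axis within 0.35 rad of the guard's; the hook can pass on its +x side. Squares itself to the hook arm when pulled. A half turn makes no difference
- base: fixed light-wood plate 104 (x) x 84 (y) x 20 tall. Origin under its centre, on the desk. Four round sockets in its top for the tray's legs, diameter 12, 10 deep, rims chamfered 2, at x +-32, y +-22. With the tray home, the tray's origin is 10 above the base's and the tray's body 2 clear of the base's top
- compound_bar: bystander: green bar of polishing compound 50 x 22 x 22 mm lying under the back of the guard, behind the tray; origin under its centre
- gem_jar: bystander: small amber glass jar with a white cap, diameter 28, 32 tall, beside the guard's opening on its -x side; origin under its centre
- loupe: bystander: black loupe, diameter 34, 26 tall, beside the guard's opening on its +x side; origin under its centre
- bangle: bystander: brass bangle lying flat, diameter 64, 9 tall; origin under its centre
- ring_box: bystander: blue ring box 50 x 50 x 40 mm; origin under its centre
- tweezers: bystander: steel tweezers 120 x 11 x 6 mm lying along their x axis; origin under their centre
- tin: bystander: flat aluminium tin, diameter 48, 21 tall; origin under its centre
Not all that is in view belongs to the job. What is meant by the tray is not turquoise, and is the smaller of those in its own colour.

How it is judged:
By the outcome, as a careful person would: the job done as asked, in the order asked, and still so for the second after the job is handed in, with the robot touching nothing.
It also fails if it takes over 72 s, if anything falls off the work surface, if the arm or the gripper's body presses on something with over 40 N, if the wrist force passes 120 N, or if a joint passes its speed limit or range.

ROBOT

A 6-joint arm with a two-finger parallel gripper is mounted at the origin on the work surface. World frame = base frame: x ahead of the robot, y to its left, z up, the work surface at z = 0. Lengths are in mm, angles in rad, forces in N, time in s.
With the tool pointing down it reaches from about 275 to 750 mm from the base axis. Payload 10.2 kg.
Tool frame: the origin (TCP) lies midway between the tips of the shut fingers; the grasp point (between the pads) lies 19 mm behind it (ctrl.grasp_offset is the distance from the TCP to the grasp point, in mm); z points along the fingers, y is the line along which they close (so a half turn about z gives the same grasp; the last joint's range is limited). The gripper opens to 85 mm and grips with 20 to 120 N. Pads are 22 mm wide; open, the fingers measure 114 mm over their backs; the gripper's body (76 mm by 85 mm) begins 54 mm behind the grasp point. The pads swing forward as they close: fully open they stand 13 mm farther back than shut.
Start: joints at [1.084, 0.313, 1.498, -0, 1.331, -0.223], TCP at [136.907, 506.841, 231.294] pointing down, gripper open.
Joint ranges: [-2.94, 2.94], [-0.97, 2.17], [0.19, 2.56], [-1.23, 4.37], [0.02, 3.11], [-2.88, 2.88]. Speed limits (rad/s): [2.39, 2.39, 3.01, 3.14, 3.14, 3.14].

INTERFACE

Orientations are given as a unit quaternion [w, x, y, z].
In Python, from rig import ctrl, viewer, models gives the robot as it stands. The module is installed in compiled form; this text tells all that it offers.
- The arm moves only by the shell command python3 -m pendant 'ROWS' [OPENING] [FORCE]. ROWS is text: rows parted by semicolons, each of 4 numbers parted by spaces: the shift along the tool's x, y, z in m, then the turn about the tool's z in rad. In form: x y z yaw; .... A call has 1 to 10 rows; each row shifts and turns the commanded pose from where the row before left it, along the tool's axes as they then stand; what a row does not reach is not made up. A row lasts 1/8 s, in which the tool goes at most 62.5 mm and 10.7 degrees, less where a joint would pass 70% of its speed; a pose out of reach is approached as far as the arm can. A call is refused whole if a number of a shift passes 0.0625 or a number of a turn 0.188, either way. A call with a gripper value outside its range is refused whole. OPENING is the opening, from 0 (shut) to 1 (fully open), set as the call begins (- or left out, the last holds). The fingers move at their own pace and stop on an object; FORCE is the grip in N (left out, the last holds). Time passes only in rows, so rows that do not move let the fingers close. It gives the time, the measured TCP pose, the force, the opening and the grip force at its end, in the units of the state.
- ctrl.sense(): the state, without advancing time (a new reading comes with each control period).
- viewer.capture(name): name is "side" or "top"; returns a dict with "color" (400x640x3 uint8, red, green, blue), "vertical_fov" (degrees; the focal length in pixels is half the picture's height over the tangent of half this angle, whatever the lens; pixels are square), "cx", "cy" (the principal point, pixels), "pose" (4x4, takes a point from camera to world coordinates). Camera axes: x right, y down, z forward; pixel columns grow to the right and rows downward; lengths in mm; the calibration is good to about 2 mm. A picture is of the moment at which its call begins. There is no depth.
- ctrl.finish_job(): hands the job in; it is judged then, once.
Trained networks look in the newest picture that a camera, given by its name, has taken for a name from the list of things; names that differ only in an ending like _2 or _b are one class to them, and where a whole thing is asked for, a point or a joint stands for the part that bears it (a point fixed in the world has none). Each returns a list of dicts, best first, with "p" (0 to 1); they miss things now and then, are a little off and sometimes report something else, mostly with a low value. They report only what shows in the picture. A call takes as long as a camera call. They do not tell look-alikes from the thing itself.
- models.boxes_of(camera, query): "at" ([x, y, z] in mm, in world coordinates, good to about 4 mm: the middle of the surface that is visible of it).
The state is a dict: "time_s": time; "joints": joint angles; "dq": joint speeds; "tau": joint torques, N m; "eef_pos": TCP position; "ee_rot": TCP orientation; "force": force on the tool from outside, world axes, zero at the start; "wrist_torque": the same for the moment, N m; "grip_width": opening from 0.0 (shut) to 1.0 (fully open); "grip_force": force on a finger pad.
Only numpy, scipy, OpenCV 4.12 (cv2) and the standard library are available. Lean on these libraries where they do the work, as an engineer would, in place of code of your own. Each camera call takes 0.05 s, during which the arm holds its last target. There are 200 camera calls.

## Working session

There is one attempt and no reset: what is moved stays moved. The work goes in short steps, Python scripts to look and compute and a shell command to move; the robot and the scene stay as the last step left them, time stands still between calls to the robot, and variables do not carry over. Pictures are saved under pics/ and viewed, at most 10 in all, crops included, and the job is handed in when it is done.

```bash
mkdir -p pics
cat > h.py <<'E'
import numpy as np, cv2
from rig import ctrl, viewer, models
def cap(n,f=None):
    c=viewer.capture(n)
    if f: cv2.imwrite('pics/'+f,c['color'][:,:,::-1])
    return c
def K(c):
    f=200/np.tan(np.radians(c['vertical_fov'])/2); return f,c['cx'],c['cy']
def proj(c,p):
    f,cx,cy=K(c); T=np.linalg.inv(c['pose']); q=T[:3,:3]@np.array(p,float)+T[:3,3]
    return np.array([cx+f*q[0]/q[2],cy+f*q[1]/q[2]])
def ray(c,u,v,z):
    f,cx,cy=K(c); d=c['pose'][:3,:3]@np.array([(u-cx)/f,(v-cy)/f,1]); o=c['pose'][:3,3]
    return o+d*(z-o[2])/d[2]
E
python3 - <<'E'
from h import *
for n in('top','side'):
    c=cap(n,n+'0.png'); print(n,c['vertical_fov'],c['cx'],c['cy'],np.round(c['pose'],3).tolist())
    for q in 'guard guard_shield riser rod rod_grip rod_hook tray base compound_bar gem_jar loupe bangle ring_box tweezers tin'.split():
        for d in models.boxes_of(n,q)[:4]:
            print(q,round(d['p'],2),np.round(d['at']),np.round(proj(c,d['at'])))
s=ctrl.sense(); print({k:np.round(v,3).tolist() for k,v in s.items()})
E
```

```text
top 53.167205045671786 312.3874780406123 200.8426984638057 [[-0.002, -0.996, 0.091, 409.698], [-1.0, 0.001, -0.02, 10.746], [0.019, -0.091, -0.996, 1489.489], [0.0, 0.0, 0.0, 1.0]]
guard 0.6 [620. 491.  98.] [167. 177.]
guard 0.32 [ 479. -216.   24.] [366. 218.]
guard_shield 0.65 [620. 486.  92.] [169. 178.]
riser 0.56 [ 653. -355.   89.] [407. 169.]
rod 0.57 [722. 117.  28.] [276. 153.]
rod 0.54 [ 632. -124.   15.] [341. 178.]
rod_grip 0.57 [ 626. -127.   18.] [341. 179.]
tray 0.95 [276. 473.  31.] [175. 275.]
tray 0.72 [341. 335.  45.] [214. 257.]
tray 0.52 [559. 306.  34.] [224. 197.]
base 0.63 [ 478. -216.   24.] [366. 219.]
gem_jar 0.55 [422. -87.   5.] [331. 234.]
gem_jar 0.48 [391. 161.  29.] [263. 243.]
loupe 0.48 [719. 116.  28.] [276. 154.]
ring_box 0.46 [ 366. -454.   41.] [433. 249.]
tweezers 0.4 [ 523. -480.    7.] [436. 207.]
tin 0.57 [765.  36.  20.] [298. 142.]
side 56.906930669388174 328.1605334719893 206.60200180929974 [[0.962, -0.173, 0.212, 292.046], [-0.273, -0.558, 0.783, -858.974], [-0.017, -0.811, -0.584, 767.497], [0.0, 0.0, 0.0, 1.0]]
guard 0.93 [614. 237. 1
[... 306 characters left out ...]
 173.]
tray 0.65 [337. 320.  45.] [256. 185.]
base 0.7 [ 479. -228.   16.] [336. 292.]
loupe 0.63 [720. 110.  20.] [374. 204.]
ring_box 0.76 [ 371. -468.   39.] [319. 384.]
ring_box 0.45 [423. -86.   8.] [303. 262.]
tweezers 0.52 [ 520. -453.    6.] [384. 367.]
tin 0.7 [614. 233. 105.] [335. 171.]
tin 0.61 [762.  21.  19.] [396. 217.]
{'time_s': 1.6, 'joints': [1.084, 0.313, 1.498, -0.0, 1.331, -0.223], 'dq': [-0.001, -0.001, 0.001, 0.001, -0.002, -0.001], 'tau': [-0.0, -41.216, -25.99, -0.0, 0.001, 0.0], 'eef_pos': [136.917, 506.827, 231.299], 'ee_rot': [-0.0, 0.132, 0.991, -0.0], 'force': [0.664, 0.043, -0.649], 'wrist_torque': [0.012, 0.001, 0.006], 'grip_force': 0.0, 'grip_width': 1.001}
```

Run:
```python
import cv2
a=cv2.imread('pics/top0.png'); cv2.imwrite('pics/top0c.png',cv2.resize(a[90:310,130:470],None,fx=2.35,fy=2.35,interpolation=cv2.INTER_CUBIC))
a=cv2.imread('pics/side0.png'); cv2.imwrite('pics/side0c.png',cv2.resize(a[110:400,190:500],None,fx=2.06,fy=2.06,interpolation=cv2.INTER_CUBIC))
```

```text
(no output)
```

View pics/top0c.png

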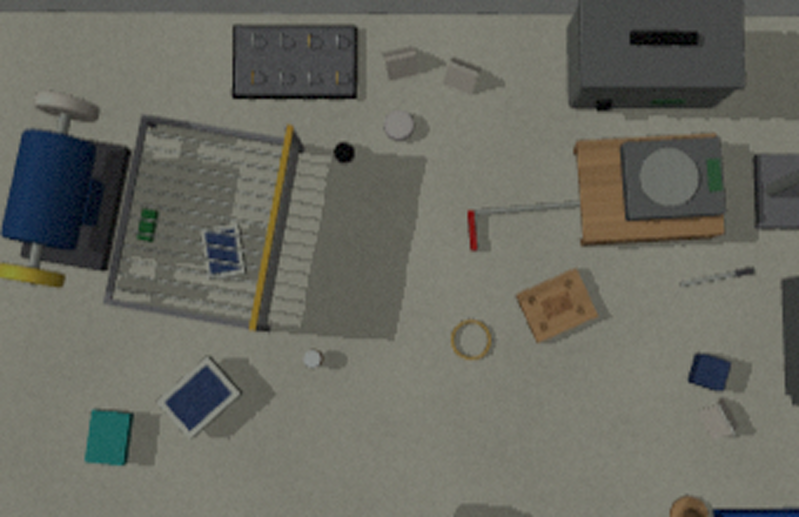

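View pics/side0c.png

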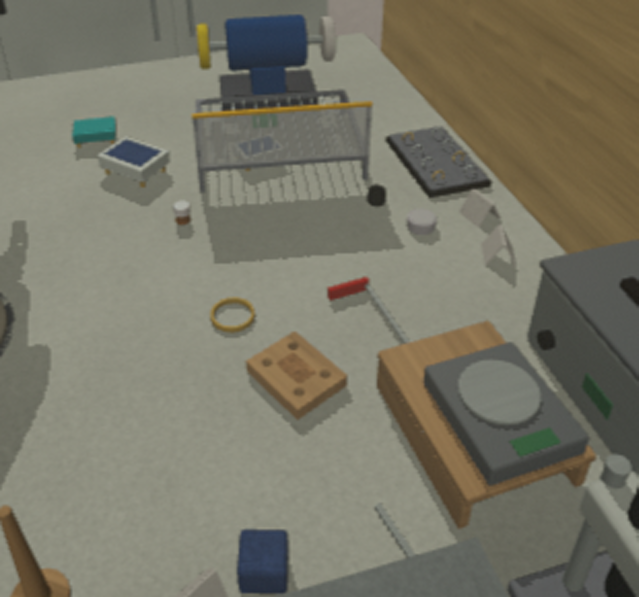

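Run:
```python
from h import *
c=cap('top');a=c['color']; s=cap('side')
hsv=cv2.cvtColor(a,cv2.COLOR_RGB2HSV)
def seg(lo,hi,roi):
    m=np.zeros(a.shape[:2],np.uint8); x0,y0,x1,y1=roi
    m[y0:y1,x0:x1]=cv2.inRange(hsv,lo,hi)[y0:y1,x0:x1]; return m
def rect(n,m,z):
    p=cv2.findNonZero(m); r=cv2.minAreaRect(p); b=cv2.boxPoints(r)
    w=np.array([ray(c,u,v,z)[:2] for u,v in b]); e=w[1]-w[0],w[2]-w[1]
    print(n,len(p),'cen',np.round(w.mean(0),1),'sides',[round(float(np.linalg.norm(k)),1) for k in e],'ang',[round(float(np.arctan2(k[1],k[0])),3) for k in e])
rect('hook',seg((0,150,60),(8,255,255),(320,170,345,205)),20)
rect('hook2',seg((172,120,60),(180,255,255),(320,170,345,205)),20)
rect('shield',seg((15,140,80),(32,255,255),(232,135,262,235)),156)
rect('guardtray blue',seg((105,90,30),(130,255,255),(212,180,240,215)),32)
rect('base',seg((8,70,100),(22,200,255),(345,200,390,240)),20)
rect('compound',seg((45,90,20),(85,255,255),(180,170,205,200)),22)
rect('bangle',seg((15,100,60),(30,255,255),(315,220,345,250)),9)
for n,(x,y),z in [('shaftA',(485,211),14),('shaftB',(576,205),14),('riserTL',(576,141),60),('riserBL',(583,244),60),('jar',(313,358),32),('loupe',(344,153),26),('tin',(399,126),21),
 ('post',(262,328),44)]:
    print(n,np.round(ray(c,130+x/2.35,90+y/2.35,z)))
A=cv2.resize(a[165:225,195:275],None,fx=5,fy=5,interpolation=cv2.INTER_CUBIC)
B=cv2.resize(a[170:240,315:395],None,fx=5,fy=5,interpolation=cv2.INTER_CUBIC)
h=max(len(A),len(B)); A=np.pad(A,((0,h-len(A)),(0,0),(0,0)))
cv2.imwrite('pics/ab.png',np.hstack([A,B])[:,:,::-1])
```

```text
hook 42 cen [593.9 -85.8] sides [9.4, 56.8] ang [-1.479, -3.058]
hook2 1 cen [592.  -83.6] sides [0.0, 0.0] ang [0.0, 0.0]
shield 240 cen [581.6 210.1] sides [292.5, 9.4] ang [-0.172, -1.759]
guardtray blue 122 cen [558.7 304.7] sides [41.6, 59.8] ang [-1.427, -2.985]
base 597 cen [ 475.1 -217.5] sides [105.7, 84.0] ang [-1.147, -2.729]
compound 58 cen [601.3 424.2] sides [45.6, 23.3] ang [-0.217, -1.817]
bangle 54 cen [422.2 -83.2] sides [59.3, 59.0] ang [-1.573, 3.133]
shaftA [ 624. -108.   14.]
shaftB [ 633. -253.   14.]
riserTL [ 727. -247.   60.]
riserBL [ 566. -255.   60.]
jar [392. 161.  32.]
loupe [714. 115.  26.]
tin [759.  28.  21.]
post [438. 238.  44.]
```

View pics/ab.png

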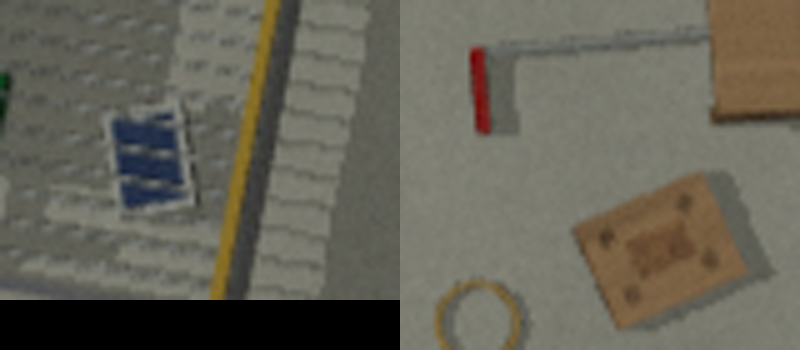

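The smaller white and blue tray is the one under the guard, at top pixel (225,198). The larger one at (215,257) and the turquoise one at (177,275) are look-alikes. The enlarged crop confirms this: the tray is seen through the bars at crop (150,160). The rod's hook is at crop (480,90), with the shaft running right into the riser.

```bash
cat >> h.py <<'E'
def st():
    s=ctrl.sense(); w,x,y,z=s['ee_rot']; return s,np.array(s['eef_pos']),np.arctan2(2*(x*y+w*z),1-2*(y*y+z*z))
def to(t,th=None):
    "shift in tool axes (mm) from here to world t, and turn to tool-x angle th"
    s,p,a=st(); d=np.array(t)-p
    print('pos',np.round(p,1),'ang',round(a,4),'F',np.round(s['force'],1),'gw',round(s['grip_width'],3),'t',round(s['time_s'],2))
    print('dx %.1f dy %.1f dz %.1f'%(d[0]*np.cos(a)+d[1]*np.sin(a),d[0]*np.sin(a)-d[1]*np.cos(a),-d[2]), '' if th is None else 'turn %.3f'%((a-th+np.pi)%(2*np.pi)-np.pi))
E
python3 -m pendant '0 0 0 .155;0 0 0 .155;0 0 0 .155;0 0 0 .155;0 0 0 .155;0 0 0 .155;0 0 0 .155;0 0 0 .152' 0.5 60
python3 -m pendant '-.0507 .0316 0 0;-.0507 .0316 0 0;-.0507 .0316 0 0;-.0507 .0316 0 0;-.0507 .0316 0 0;-.0507 .0316 0 0;-.0507 .0316 0 0'
python3 -m pendant '-.0507 .0316 0 0;-.0507 .0316 0 0;-.0507 .0316 0 0;-.0507 .0316 0 0;-.0507 .0316 0 0;-.0507 .0316 0 0;-.0507 .0316 0 0'
python3 -c "
from h import *
to([627.7,-170,3],1.64)"
```

```text
time_s: 2.7
eef_pos: [136.9, 506.8, 231.3]
ee_rot: [-0.0, 0.684, 0.73, -0.0]
force: [0.3, -0.0, -0.0]
grip_width: 0.497
grip_force: 0.0
time_s: 3.58
eef_pos: [383.3, 166.5, 231.6]
ee_rot: [0.0, 0.682, 0.731, 0.0]
force: [2.2, 1.0, 0.6]
grip_width: 0.499
grip_force: 0.0
time_s: 4.45
eef_pos: [628.8, -172.0, 231.3]
ee_rot: [0.0, 0.682, 0.731, 0.0]
force: [-0.0, 0.6, 0.3]
grip_width: 0.5
grip_force: 0.0
pos [ 628.8 -172.   231.3] ang 1.6407 F [-0.   0.6  0.3] gw 0.5 t 4.45
dx 2.1 dy -0.9 dz 228.3 turn 0.001
```

```bash
python3 -m pendant '.001 -.0005 .055 0;0 0 .055 0;0 0 .055 0;0 0 .035 0;0 0 .017 0;0 0 .010 0;0 0 0 0' 0.3
python3 -m pendant '0 0 0 0;0 0 0 0;0 0 0 0;0 0 0 0' 0 60
python3 -c "
from h import *
to([627.7,-170,3],1.64)"
```

```text
time_s: 5.32
eef_pos: [627.6, -169.4, 4.8]
ee_rot: [0.0, 0.682, 0.731, 0.0]
force: [-1.2, 0.5, -0.4]
grip_width: 0.301
grip_force: 0.0
time_s: 5.82
eef_pos: [628.1, -169.6, 5.8]
ee_rot: [0.001, 0.682, 0.731, 0.0]
force: [0.4, -0.3, 6.0]
grip_width: 0.059
grip_force: 59.0
pos [ 628.1 -169.6    5.8] ang 1.6409 F [ 0.4 -0.3  6. ] gw 0.059 t 5.83
dx -0.3 dy -0.4 dz 2.8 turn 0.001
```

```bash
python3 -m pendant '0 0 -.002 0;.02 0 0 0;.02 0 0 0;.02 0 0 0;.02 0 0 0;.02 0 0 0;.02 0 0 0;.02 0 0 0;.02 0 0 0;0 0 0 0'
python3 - <<'E'
from h import *
to([0,0,0]); 
c=cap('top'); s=cap('side')
A=cv2.resize(c['color'][130:250,250:400],(500,400),interpolation=cv2.INTER_CUBIC)
B=cv2.resize(s['color'][180:340,300:412],(280,400),interpolation=cv2.INTER_CUBIC)
cv2.imwrite('pics/p2.png',np.hstack([A,B])[:,:,::-1])
E
```

```text
time_s: 7.08
eef_pos: [616.0, -8.2, 6.3]
ee_rot: [-0.0, 0.681, 0.732, -0.0]
force: [0.6, -0.5, -0.8]
grip_width: 0.057
grip_force: 58.6
pos [616.   -8.2   6.3] ang 1.6426 F [ 0.6 -0.5 -0.8] gw 0.057 t 7.08
dx 52.4 dy -613.8 dz 6.3
```

View pics/p2.png

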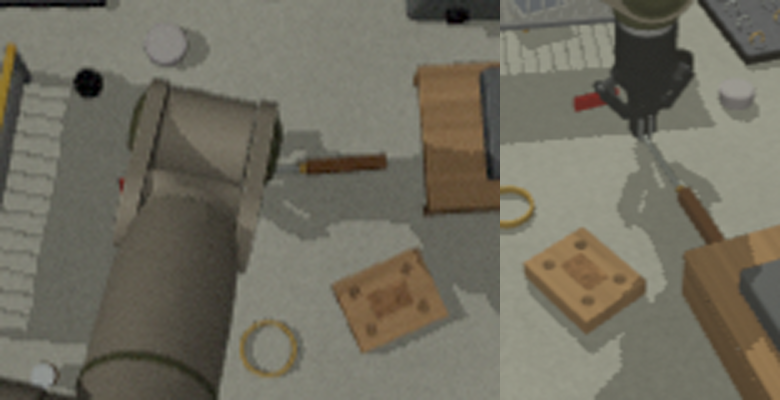

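The rod came out with its handle fully clear, at crop (345,163), and it looks flat. Next I lower and release it, then retake it by the handle.

```bash
python3 -m pendant '0 0 .001 0;0 0 0 0' 0.3
python3 -m pendant '0 0 -.03 0;0 0 -.06 0;-.05 0 0 0;-.05 0 0 0;-.03 0 0 0'
python3 - <<'E'
from h import *
c=cap('top');a=c['color'];hsv=cv2.cvtColor(a,cv2.COLOR_RGB2HSV)
m=np.zeros(a.shape[:2],np.uint8); m[165:195,330:372]=cv2.inRange(hsv,(0,90,30),(15,255,160))[165:195,330:372]
n,l,s,ce=cv2.connectedComponentsWithStats(m); 
for i in range(1,n):
    if s[i,4]>10:
        p=cv2.findNonZero((l==i).astype(np.uint8)); b=cv2.boxPoints(cv2.minAreaRect(p)); w=np.array([ray(c,u,v,18)[:2] for u,v in b]); print(s[i],ray(c,*ce[i],18),np.round(w).tolist())
        h=ray(c,*ce[i],18)
m[:]=0;m[160:200,270:310]=cv2.inRange(hsv,(0,150,60),(8,255,255))[160:200,270:310]
p=cv2.findNonZero(m); b=cv2.boxPoints(cv2.minAreaRect(p)); w=np.array([ray(c,u,v,20)[:2] for u,v in b]); print('hook',len(p),np.round(w).tolist(),w.mean(0))
for q in('rod_grip','rod_hook'):
    for d in models.boxes_of('top',q)[:3]: print(q,round(d['p'],2),np.round(d['at']))
to([h[0],h[1],4],1.64)
E
```

```text
time_s: 7.42
eef_pos: [616.1, -10.3, 5.2]
ee_rot: [0.0, 0.682, 0.731, -0.0]
force: [0.1, -0.4, 0.2]
grip_width: 0.299
grip_force: 0.0
time_s: 8.05
eef_pos: [625.1, -142.1, 95.5]
ee_rot: [0.0, 0.683, 0.731, -0.0]
force: [-0.7, 1.1, 0.4]
grip_width: 0.302
grip_force: 0.0
hook 30 [[607.0, 79.0], [607.0, 72.0], [551.0, 67.0], [551.0, 75.0]] [579.00017125  73.33394398]
rod_grip 0.36 [556. 308.  34.]
rod_hook 0.41 [616.  40.   9.]Traceback (most recent call last):
  File "<stdin>", line 13, in <module>
NameError: name 'h' is not defined
```

```bash
python3 -c "
from h import *
to([625.4,-174,6],1.645)
s=cap('side');print(ray(cap('top'),353.6,178.9,20))"
python3 -m pendant '-.032 -.001 0 0;0 0 .05 0;0 0 .025 0;0 0 .0145 0;0 0 0 0' 0.5
python3 -m pendant '0 0 0 0;0 0 0 0;0 0 0 0;0 0 0 0' 0 110
python3 -m pendant '0 0 -.004 0;0 0 -.004 0;0 0 0 0;0 0 0 0'
python3 - <<'E'
from h import *
to([0,0,0]);s=ctrl.sense();print(np.round(s['wrist_torque'],2))
c=cap('top');a=c['color'];hsv=cv2.cvtColor(a,cv2.COLOR_RGB2HSV)
m=np.zeros(a.shape[:2],np.uint8);m[160:200,270:310]=cv2.inRange(hsv,(0,150,60),(8,255,255))[160:200,270:310]
p=cv2.findNonZero(m); b=cv2.boxPoints(cv2.minAreaRect(p)); w=np.array([ray(c,u,v,28)[:2] for u,v in b]); print('hook',len(p),np.round(w).tolist(),w.mean(0))
s=cap('side')
cv2.imwrite('pics/p3.png',cv2.resize(s['color'][150:350,250:450],(600,600),interpolation=cv2.INTER_CUBIC)[:,:,::-1])
E
```

```text
pos [ 625.  -140.8   95.1] ang 1.6383 F [ 0.2  0.7 -0. ] gw 0.296 t 8.2
dx -33.1 dy -1.8 dz 89.1 turn -0.007
[ 626.05017644 -171.66040158   20.        ]
time_s: 8.93
eef_pos: [626.4, -170.6, 5.4]
ee_rot: [-0.0, 0.682, 0.732, -0.0]
force: [-0.1, -0.1, -0.7]
grip_width: 0.499
grip_force: 0.0
time_s: 9.43
eef_pos: [627.3, -171.6, 7.6]
ee_rot: [0.001, 0.682, 0.731, 0.0]
force: [-0.2, 0.8, 7.6]
grip_width: 0.151
grip_force: 109.5
time_s: 9.93
eef_pos: [626.4, -171.4, 13.6]
ee_rot: [-0.0, 0.682, 0.731, -0.0]
force: [-0.0, -0.8, -1.3]
grip_width: 0.151
grip_force: 108.4
pos [ 626.4 -171.4   13.6] ang 1.6407 F [-0.  -0.8 -1.3] gw 0.151 t 9.93
dx 214.7 dy -612.9 dz 13.6 
[-0.09  0.01  0.01]
hook 32 [[606.0, 79.0], [606.0, 72.0], [550.0, 68.0], [550.0, 75.0]] [578.04580725  73.4137844 ]
```

View pics/p3.png

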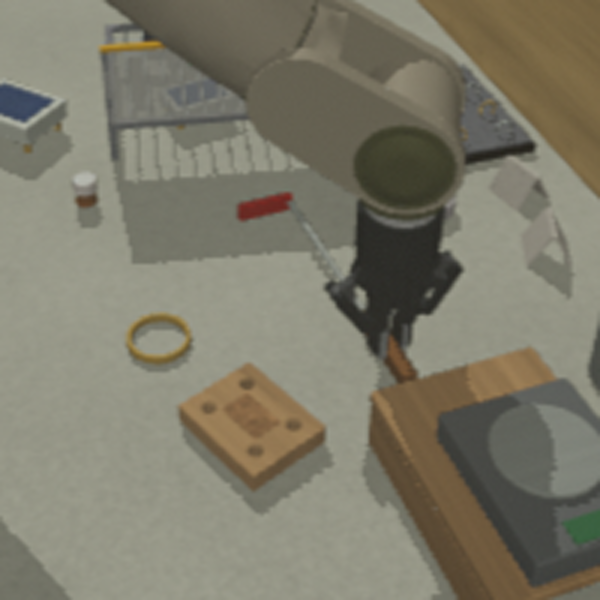

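```bash
python3 -m pendant '0 0 0 .12;0 0 0 .12;0 0 0 0'
python3 -c "
from h import *
to([616.5,-79.6,13.6],1.399)"
```

```text
time_s: 10.4
eef_pos: [626.4, -171.4, 13.6]
ee_rot: [-0.0, 0.764, 0.645, -0.0]
force: [-0.3, 1.0, -1.2]
grip_width: 0.153
grip_force: 108.4
pos [ 626.4 -171.4   13.6] ang 1.4019 F [-0.3  1.  -1.2] gw 0.153 t 10.4
dx 88.8 dy -25.1 dz 0.0 turn 0.003
```

```bash
python3 -m pendant '.03 -.0083 0 0;.03 -.0083 0 0;.029 -.0083 0 0;0 0 0 .003;0 0 0 0'
python3 -m pendant '.035 0 0 0;.035 0 0 0;.035 0 0 0;.035 0 0 0;.035 0 0 0;.022 0 0 0;0 0 0 0'
python3 - <<'E'
from h import *
to([643,113.6,13.6],1.73)
c=cap('top','t4.png'); s=cap('side','s4.png')
A=cv2.resize(c['color'][130:240,160:310],(545,400),interpolation=cv2.INTER_CUBIC)
B=cv2.resize(s['color'][130:250,270:410],(467,400),interpolation=cv2.INTER_CUBIC)
cv2.imwrite('pics/p4.png',cv2.resize(np.hstack([A,B]),(800,316))[:,:,::-1])
E
```

```text
time_s: 11.02
eef_pos: [617.1, -80.0, 13.9]
ee_rot: [0.0, 0.765, 0.644, 0.0]
force: [-0.4, 0.2, -0.2]
grip_width: 0.154
grip_force: 108.4
time_s: 11.9
eef_pos: [651.0, 115.0, 13.6]
ee_rot: [0.0, 0.765, 0.644, -0.0]
force: [-0.3, -0.6, -0.9]
grip_width: 0.148
grip_force: 108.4
pos [651.  115.   13.6] ang 1.3992 F [-0.3 -0.6 -0.9] gw 0.148 t 11.9
dx -2.8 dy -7.7 dz -0.0 turn -0.331
```

View pics/p4.png

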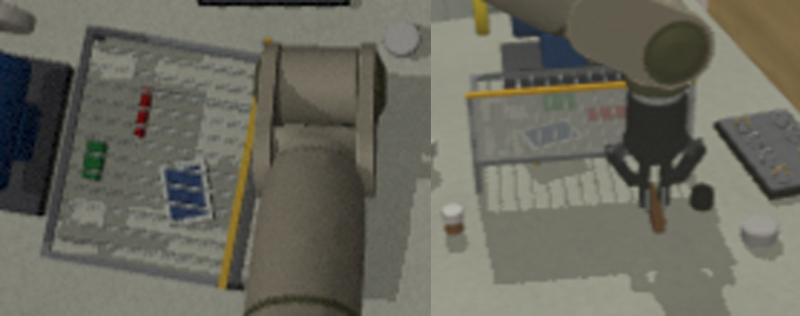

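The hook is in, behind the tray and to its +x side at crop (143,112). The tray at (188,192) and the green bar at (94,160) haven't moved. Now I pivot the hook behind the tray.

```bash
python3 -m pendant '0 -.002 0 -.083;-.001 -.002 0 -.083;-.001 -.002 0 -.083;-.001 -.002 0 -.082;0 0 0 0'
python3 - <<'E'
from h import *
to([640,114,13.6],1.73)
c=cap('top','t5.png');a=c['color'];hsv=cv2.cvtColor(a,cv2.COLOR_RGB2HSV)
def seg(lo,hi,roi,z,n):
    m=np.zeros(a.shape[:2],np.uint8); x0,y0,x1,y1=roi
    m[y0:y1,x0:x1]=cv2.inRange(hsv,lo,hi)[y0:y1,x0:x1]
    p=cv2.findNonZero(m); b=cv2.boxPoints(cv2.minAreaRect(p)); w=np.array([ray(c,u,v,z)[:2] for u,v in b]); print(n,len(p),np.round(w.mean(0),1),np.round(w).tolist())
seg((0,150,50),(8,255,255),(185,150,235,210),26,'hook')
seg((105,90,30),(130,255,255),(205,180,245,215),32,'tray')
cv2.imwrite('pics/p5.png',cv2.resize(a[140:230,170:260],(540,540),interpolation=cv2.INTER_CUBIC)[:,:,::-1])
E
```

```text
time_s: 12.62
eef_pos: [643.0, 110.6, 13.9]
ee_rot: [0.0, 0.65, 0.76, -0.0]
force: [-0.0, -0.6, -1.1]
grip_width: 0.148
grip_force: 108.4
pos [643.  110.6  13.9] ang 1.7266 F [-0.  -0.6 -1.1] gw 0.148 t 12.62
dx 3.8 dy -2.4 dz 0.3 turn -0.003
hook 22 [573.  348.2] [[602.0, 357.0], [603.0, 349.0], [544.0, 340.0], [543.0, 347.0]]
tray 126 [559.4 304. ] [[587.0, 329.0], [592.0, 289.0], [532.0, 279.0], [526.0, 319.0]]
```

View pics/p5.png

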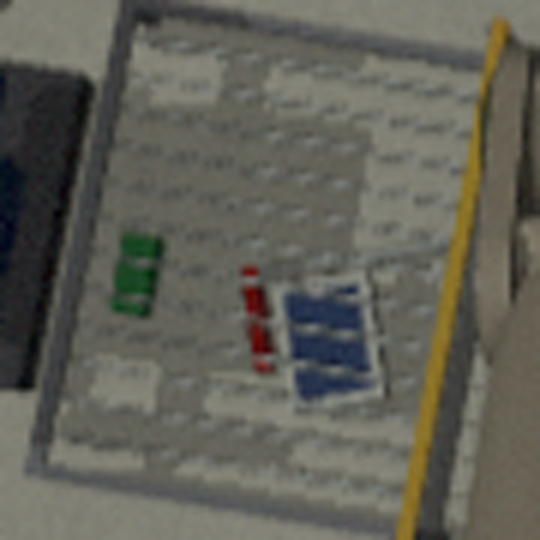

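The hook arm now lies parallel behind the tray at crop (257,320). Its tip is past the tray's middle, and the tray hasn't been disturbed. I draw it out now.

```bash
python3 -m pendant '-.008 -.001 0 0;-.01 -.0015 0 0;-.015 -.0024 0 0;-.015 -.0024 0 0;-.015 -.0024 0 0;-.015 -.0024 0 0;0 0 0 0'
python3 - <<'E'
from h import *
to([0,0,0])
c=cap('top','t6.png');a=c['color'];hsv=cv2.cvtColor(a,cv2.COLOR_RGB2HSV)
m=cv2.inRange(hsv,(105,90,30),(130,255,255)); m[:180]=0;m[225:]=0;m[:,:205]=0;m[:,275:]=0
p=cv2.findNonZero(m); b=cv2.boxPoints(cv2.minAreaRect(p)); w=np.array([ray(c,u,v,32)[:2] for u,v in b]); print(len(p),np.round(w.mean(0),1),np.round(w).tolist())
E
```

```text
time_s: 13.55
eef_pos: [643.3, 31.6, 13.8]
ee_rot: [0.0, 0.65, 0.76, -0.0]
force: [-0.1, -0.1, -0.8]
grip_width: 0.153
grip_force: 108.4
pos [643.3  31.6  13.8] ang 1.7274 F [-0.1 -0.1 -0.8] gw 0.153 t 13.55
dx 69.1 dy -640.4 dz 13.8 
41 [559.2 232. ] [[587.0, 254.0], [587.0, 210.0], [532.0, 210.0], [532.0, 253.0]]
```

```bash
python3 -m pendant '-.015 -.0024 0 0;-.015 -.0024 0 0;-.015 -.0024 0 0;-.015 -.0024 0 0;-.015 -.0024 0 0;-.015 -.0024 0 0;-.015 -.0024 0 0;-.015 -.0024 0 0;-.010 -.001 0 0;0 0 0 0'
python3 - <<'E'
from h import *
to([0,0,0])
c=cap('top','t7.png');s=cap('side','s7.png')
A=cv2.resize(c['color'][130:240,200:350],(545,400),interpolation=cv2.INTER_CUBIC)
B=cv2.resize(s['color'][150:290,270:410],(400,400),interpolation=cv2.INTER_CUBIC)
cv2.imwrite('pics/p7.png',cv2.resize(np.hstack([A,B]),(800,338))[:,:,::-1])
E
```

```text
time_s: 14.85
eef_pos: [643.8, -99.4, 13.8]
ee_rot: [0.0, 0.649, 0.761, -0.0]
force: [0.7, 0.7, -1.5]
grip_width: 0.152
grip_force: 108.5
pos [643.8 -99.4  13.8] ang 1.7282 F [ 0.7  0.7 -1.5] gw 0.152 t 14.85
dx 199.0 dy -620.2 dz 13.8
```

View pics/p7.png

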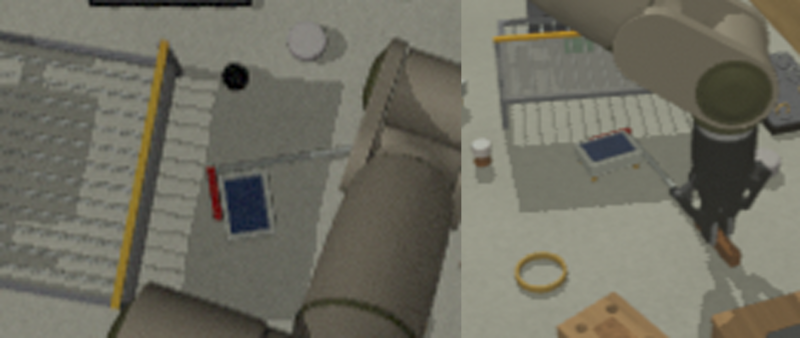

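```bash
python3 -m pendant '.004 .003 0 0;.005 .003 0 0;0 0 -.02 0;0 0 -.03 0;0 0 0 .07;0 0 0 .07;0 0 0 .068;0 0 0 0'
python3 -c "
from h import *
to([690,-183,8],1.52)"
```

```text
time_s: 15.95
eef_pos: [648.5, -88.7, 65.1]
ee_rot: [0.001, 0.724, 0.689, 0.0]
force: [0.1, -0.7, -1.9]
grip_width: 0.151
grip_force: 108.5
pos [648.5 -88.7  65.1] ang 1.5216 F [ 0.1 -0.7 -1.9] gw 0.151 t 15.95
dx -92.1 dy 46.0 dz 57.1 turn 0.002
```

```bash
python3 -m pendant '-.031 .0153 0 0;-.031 .0153 0 0;-.030 .0153 0 0;0 0 .02 0;0 0 .02 0;0 0 .01 0;0 0 .004 0;0 0 .003 0;0 0 0 0'
python3 -c "
from h import *
to([690,-183,7],1.52)
for q in ('rod_hook','tray'):
  pass
c=cap('top','t8.png');hsv=cv2.cvtColor(c['color'],cv2.COLOR_RGB2HSV)
m=cv2.inRange(hsv,(0,150,60),(8,255,255));m[:130]=0;m[200:]=0;m[:,:270]=0;m[:,320:]=0
p=cv2.findNonZero(m);b=cv2.boxPoints(cv2.minAreaRect(p));print(len(p),np.round([ray(c,u,v,20)[:2] for u,v in b]).tolist())
"
```

```text
time_s: 17.08
eef_pos: [689.9, -182.7, 7.7]
ee_rot: [0.001, 0.724, 0.689, 0.0]
force: [-1.3, 1.5, 1.4]
grip_width: 0.152
grip_force: 108.8
pos [ 689.9 -182.7    7.7] ang 1.5211 F [-1.3  1.5  1.4] gw 0.152 t 17.07
dx -0.3 dy 0.1 dz 0.7 turn 0.001
38 [[701.0, 69.0], [701.0, 61.0], [641.0, 61.0], [641.0, 68.0]]
```

```bash
python3 -m pendant '0 0 0 0;0 0 0 0;0 0 0 0' 0.4 60
python3 -m pendant '0 0 -.03 0;0 0 -.05 0;0 0 -.06 0;0 0 0 0' 1
python3 - <<'E'
from h import *
for cam in('top','side'):
    c=cap(cam,cam+'9.png');a=c['color'];hsv=cv2.cvtColor(a,cv2.COLOR_RGB2HSV)
    u0,v0=proj(c,[562,105,32]); m=cv2.inRange(hsv,(105,80,30),(130,255,255)); k=np.zeros_like(m); k[int(v0)-30:int(v0)+30,int(u0)-40:int(u0)+40]=1; m*=k
    n,l,s,ce=cv2.connectedComponentsWithStats(m); i=1+np.argmax(s[1:,4]); p=cv2.findNonZero((l==i).astype(np.uint8))
    q=cv2.boxPoints(cv2.minAreaRect(p)) if cam=='top' else cv2.approxPolyDP(cv2.convexHull(p),3,True).reshape(-1,2)
    w=np.array([ray(c,u,v,32)[:2] for u,v in q]); print(cam,s[i,4],np.round(ray(c,*ce[i],32),1),np.round(w,1).tolist())
    if cam=='top': e=w[1]-w[0],w[2]-w[1]; print([(round(float(np.linalg.norm(x)),1),round(float(np.arctan2(x[1],x[0])),3)) for x in e])
    for d in models.boxes_of(cam,'tray')[:4]: print(round(d['p'],2),np.round(d['at'],1))
    # base
    u0,v0=proj(c,[476,-217,20]); k[:]=0; k[int(v0)-32:int(v0)+32,int(u0)-38:int(u0)+38]=1
    m=cv2.inRange(hsv,(8,70,100),(22,200,255))*k; n,l,s,ce=cv2.connectedComponentsWithStats(m);i=1+np.argmax(s[1:,4]); p=cv2.findNonZero((l==i).astype(np.uint8))
    w=cv2.boxPoints(cv2.minAreaRect(np.array([ray(c,*x[0],20)[:2] for x in p],np.float32))); print('base',np.round(w.mean(0),1),np.round(w).tolist(),[round(float(np.arctan2(*(w[j+1]-w[j])[::-1])),3) for j in(0,1)])
to([562,105,100])
c=cap('top');s=cap('side');B=[]
for c in(c,s):
    u,v=map(int,proj(c,[476,-217,20])); t,r=map(int,proj(c,[562,105,25])); B.append(np.vstack([cv2.resize(c['color'][v-25:v+25,u-32:u+32],(384,300),interpolation=cv2.INTER_CUBIC),cv2.resize(c['color'][r-25:r+25,t-32:t+32],(384,300),interpolation=cv2.INTER_CUBIC)])); print('crop0',u-32,v-25,t-32,r-25)
cv2.imwrite('pics/p9.png',np.hstack(B)[:,:,::-1])
E
```

```text
time_s: 17.5
eef_pos: [689.5, -182.9, 6.8]
ee_rot: [0.0, 0.725, 0.689, -0.0]
force: [-0.6, 0.5, -0.9]
grip_width: 0.4
grip_force: 0.0
time_s: 18.0
eef_pos: [691.4, -183.6, 152.9]
ee_rot: [0.005, 0.725, 0.689, 0.002]
force: [-0.6, 0.3, -0.3]
grip_width: 1.002
grip_force: 0.0
top 196 [560.  102.3  32. ] [[587.1, 127.5], [593.2, 85.5], [532.9, 76.7], [526.9, 118.5]]
[(42.4, -1.428), (61.0, -2.997)]
0.6 [338.5 335.4  48.9]
0.59 [275.5 472.7  30.1]
0.57 [562.6 103.1  32.5]
base [ 475.3 -217.8] [[416.0, -186.0], [458.0, -283.0], [535.0, -249.0], [493.0, -153.0]] [-1.159, 0.412]Traceback (most recent call last):
  File "<stdin>", line 5, in <module>
    return _wrapfunc(a, 'argmax', axis=axis, out=out, **kwds)
    return bound(*args, **kwds)
ValueError: attempt to get argmax of an empty sequence
```

```bash
python3 -m pendant '0 0 0 -.177;0 0 0 -.177;0 0 0 -.177;0 0 0 -.177;0 0 0 -.177;0 0 0 -.177;0 0 0 -.177;0 0 0 -.177;0 0 0 -.177;0 0 0 -.174'
python3 - <<'E'
from h import *
to([560,102.3,100],.145-np.pi)
c=cap('top','t9.png');s=cap('side','s9.png');B=[]
for c in(c,s):
    u,v=map(int,proj(c,[476,-217,20])); t,r=map(int,proj(c,[562,105,25])); B.append(np.vstack([cv2.resize(c['color'][v-25:v+25,u-32:u+32],(384,300),interpolation=cv2.INTER_CUBIC),cv2.resize(c['color'][r-25:r+25,t-32:t+32],(384,300),interpolation=cv2.INTER_CUBIC)])); print('crop0',u-32,v-25,t-32,r-25)
cv2.imwrite('pics/p9.png',np.hstack(B)[:,:,::-1])
E
```

```text
time_s: 19.4
eef_pos: [688.9, -182.6, 144.8]
ee_rot: [-0.001, -0.076, 0.997, 0.001]
force: [0.1, 0.3, 0.3]
grip_width: 1.004
grip_force: 0.0
pos [ 688.9 -182.6  144.8] ang -2.9896 F [0.1 0.3 0.3] gw 1.004 t 19.4
dx 84.3 dy 301.2 dz 44.8 turn 0.007
crop0 334 194 246 170
crop0 301 263 298 186
```

View pics/p9.png

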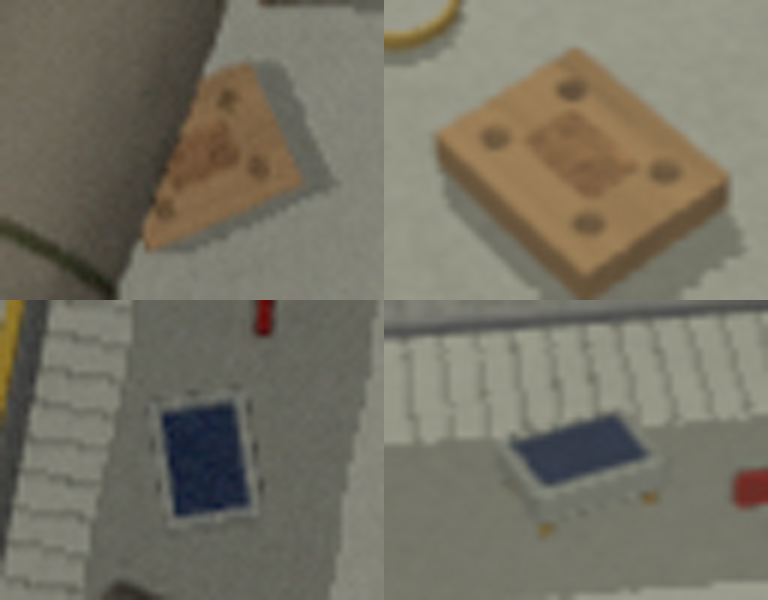

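Run:
```python
from h import *
c=cap('top');s=cap('side')
def r(c,pts,x0,y0,u0,v0,k,z):
    w=np.array([ray(c,u0+(x-x0+.5)/k-.5,v0+(y-y0+.5)/k-.5,z)[:2] for x,y in pts]); return w
def rep(n,w): # order A,B,C,D : A-B and D-C long sides
    e=(w[1]-w[0]+w[2]-w[3])/2; f=(w[2]-w[1]+w[3]-w[0])/2
    print(n,np.round(w.mean(0),1),'x',round(np.hypot(*e),1),round(np.arctan2(e[1],e[0]),3),'y',round(np.hypot(*f),1),round(np.arctan2(f[1],f[0]),3))
rep('base top',r(c,[(607,237),(709,260),(709,260),(607,237)],400,0,315,170,5,20)*0+0)if 0 else None
rep('base top',r(c,[(684,203),(709,260),(632,295),(607,237)],400,0,315,170,5,19))
rep('base side',r(s,[(572,88),(665,171),(588,221),(495,137)],384,0,301,263,6,19))
rep('tray top',r(c,[(172,516),(160,411),(237,403),(250,506)],0,300,246,170,6,32))
rep('tray side',r(s,[(545,487),(650,452),(613,413),(510,445)],384,300,298,186,6,32))
to([560,102.3,100],.145-np.pi)
```

```text
base top [ 475.6 -216.6] x 46.1 -2.743 y 62.7 1.987
base side [ 475.1 -215.7] x 63.6 -1.156 y 44.4 -2.732
tray top [560.7 101.7] x 64.3 0.124 y 47.5 -1.455
tray side [559.5 104.1] x 65.8 0.201 y 43.6 1.771
pos [ 689.1 -182.7  145.6] ang -2.9992 F [0.1 0.3 0.2] gw 1.002 t 19.6
dx 87.4 dy 300.5 dz 45.6 turn -0.003
```

```bash
python3 -m pendant '.0146 .0501 0 0;.0146 .0501 0 0;.0146 .0501 0 0;.0146 .0501 0 0;.0146 .0501 0 0;.0146 .0501 0 0;0 0 .03 0;0 0 0 0'
python3 -c "
from h import *
to([560.1,102.6,7],.145-np.pi)"
```

```text
time_s: 20.6
eef_pos: [557.7, 102.1, 115.1]
ee_rot: [-0.002, -0.072, 0.997, 0.0]
force: [0.9, 0.1, -0.2]
grip_width: 0.998
grip_force: 0.0
pos [557.7 102.1 115.1] ang -2.9971 F [ 0.9  0.1 -0.2] gw 0.998 t 20.6
dx -2.4 dy 0.1 dz 108.1 turn -0.001
```

```bash
python3 -m pendant '-.0024 0 .03 0;0 0 .03 0;0 0 .025 0;0 0 .015 0;0 0 .008 0;0 0 0 0'
python3 -m pendant '0 0 0 0;0 0 0 0;0 0 0 0;0 0 0 0' 0 40
python3 -m pendant '0 0 -.01 0;0 0 -.02 0;0 0 0 0;0 0 0 0'
python3 - <<'E'
from h import *
to([475.3,-216.3,130],-1.156+np.pi)
s=cap('side','s10.png');u,v=map(int,proj(s,[560,100,60]))
cv2.imwrite('pics/p10.png',cv2.resize(s['color'][v-60:v+50,u-55:u+55],(550,550),interpolation=cv2.INTER_CUBIC)[:,:,::-1])
E
```

```text
time_s: 21.35
eef_pos: [561.7, 102.0, 9.1]
ee_rot: [0.0, -0.073, 0.997, -0.0]
force: [0.4, -0.2, 0.4]
grip_width: 1.001
grip_force: 0.0
time_s: 21.85
eef_pos: [561.9, 102.1, 9.8]
ee_rot: [0.001, -0.073, 0.997, -0.0]
force: [-0.9, -0.7, 6.0]
grip_width: 0.692
grip_force: 43.4
time_s: 22.35
eef_pos: [561.0, 102.1, 38.3]
ee_rot: [-0.0, -0.073, 0.997, 0.0]
force: [-1.2, -0.4, -2.5]
grip_width: 0.691
grip_force: 44.3
pos [561.  102.1  38.3] ang -2.9955 F [-1.2 -0.4 -2.5] gw 0.691 t 22.35
dx 131.2 dy -302.6 dz -91.7 turn 1.302
```

View pics/p10.png

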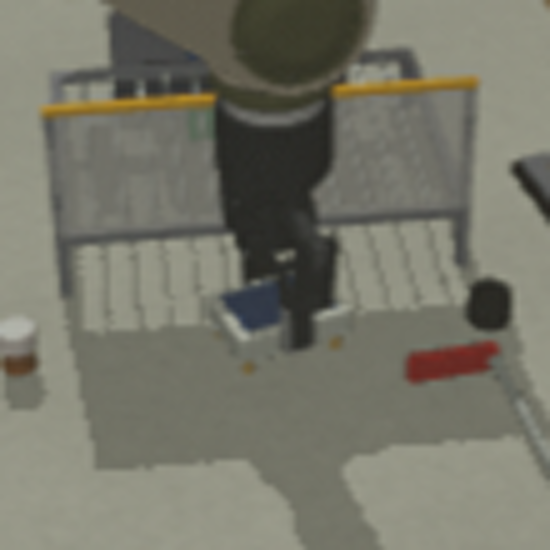

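```bash
python3 -m pendant '0 0 -.03 .1;0 0 -.03 .17;0 0 -.02 .17;0 0 0 .17;0 0 0 .17;0 0 0 .17;0 0 0 .17;0 0 0 .182;0 0 0 0'
python3 -c "
from h import *
to([475.8,-217.4,60],-1.156+np.pi)"
```

```text
time_s: 23.52
eef_pos: [561.1, 102.1, 118.1]
ee_rot: [-0.001, 0.546, 0.838, -0.0]
force: [-0.1, -0.4, -2.6]
grip_width: 0.691
grip_force: 44.5
pos [561.1 102.1 118.1] ang 1.9874 F [-0.1 -0.4 -2.6] gw 0.691 t 23.52
dx -257.7 dy -207.3 dz 58.1 turn 0.002
```

```bash
python3 -m pendant '-.02 -.0161 0 0;-.04 -.0322 0 0;-.045 -.0362 0 0;-.045 -.0362 0 0;-.045 -.0362 0 0;-.04 -.0322 0 0;-.0227 -.0182 0 .002;0 0 .03 0;0 0 .02 0;0 0 0 0'
python3 - <<'E'
from h import *
to([475.8,-217.4,40],-1.156+np.pi)
c=cap('top','t11.png');s=cap('side','s11.png')
u,v=map(int,proj(s,[476,-217,40]));print(u,v)
cv2.imwrite('pics/p11.png',cv2.resize(s['color'][v-40:v+40,u-50:u+50],(750,600),interpolation=cv2.INTER_CUBIC)[:,:,::-1])
E
```

```text
time_s: 24.78
eef_pos: [474.8, -216.8, 67.5]
ee_rot: [-0.002, 0.546, 0.838, 0.0]
force: [0.4, -0.6, -1.3]
grip_width: 0.689
grip_force: 44.4
pos [ 474.8 -216.8   67.5] ang 1.9869 F [ 0.4 -0.6 -1.3] gw 0.689 t 24.77
dx -1.0 dy 0.6 dz 27.5 turn 0.001
333 282
```

View pics/p11.png

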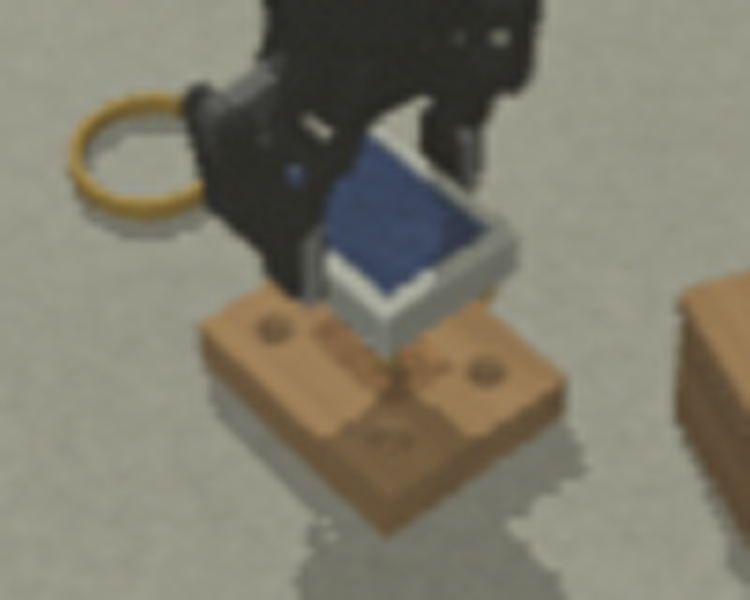

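Run:
```python
from h import *
s=cap('side'); a=-1.156
X=np.array([np.cos(a),np.sin(a)]);Y=np.array([-X[1],X[0]])
for n,o,hx,hy,zs in [('tray',(474.8,-216.8),40,30,(90,70)),('base',(475.3,-216.3),52,42,(20,))]:
  for z in zs:
    for sx,sy in((1,1),(1,-1),(-1,1),(-1,-1)):
      p=np.r_[np.array(o)+sx*hx*X+sy*hy*Y,z]; q=proj(s,p); print(n,z,sx,sy,np.round([(q[0]-283+.5)*7.5-.5,(q[1]-242+.5)*7.5-.5]))
to([475.8,-217.4,30],-1.156+np.pi)
```

```text
tray 90 1 1 [523. 232.]
tray 90 1 -1 [387. 320.]
tray 90 -1 1 [369. 107.]
tray 90 -1 -1 [235. 186.]
tray 70 1 1 [522. 274.]
tray 70 1 -1 [387. 362.]
tray 70 -1 1 [370. 148.]
tray 70 -1 -1 [238. 227.]
base 20 1 1 [568. 375.]
base 20 1 -1 [385. 501.]
base 20 -1 1 [376. 212.]
base 20 -1 -1 [197. 322.]
pos [ 476.  -217.5   69.6] ang 1.9854 F [ 0.2 -0.3 -2.5] gw 0.699 t 24.93
dx 0.2 dy -0.2 dz 39.6 turn -0.000
```

```bash
python3 -m pendant '0 0 .015 0;0 0 .013 0;0 0 .009 0;0 0 0 0;0 0 0 0'
python3 -c "
from h import *
to([475.6,-217,19.5],-1.156+np.pi)"
python3 -m pendant '0 0 .002 0;0 0 .002 0;0 0 .002 0;0 0 0 0'
python3 -c "
from h import *
to([475.6,-217,19.5],-1.156+np.pi)"
```

```text
time_s: 25.55
eef_pos: [475.8, -217.4, 32.0]
ee_rot: [0.0, 0.547, 0.837, -0.0]
force: [-0.5, 0.2, -1.1]
grip_width: 0.687
grip_force: 44.5
pos [ 475.8 -217.4   32. ] ang 1.9838 F [-0.5  0.2 -1.1] gw 0.687 t 25.55
dx 0.4 dy 0.0 dz 12.5 turn -0.002
time_s: 26.05
eef_pos: [475.5, -217.2, 25.6]
ee_rot: [-0.0, 0.547, 0.837, 0.0]
force: [-0.3, -0.6, -2.3]
grip_width: 0.698
grip_force: 44.5
pos [ 475.5 -217.2   25.6] ang 1.9838 F [-0.3 -0.6 -2.3] gw 0.698 t 26.05
dx 0.1 dy 0.2 dz 6.1 turn -0.002
```

```bash
python3 -m pendant '0 0 .002 0;0 0 .002 0;0 0 .001 0;0 0 0 0'
python3 -m pendant '0 0 .001 0;0 0 0 0'
python3 -m pendant '0 0 .001 0;0 0 0 0'
```

```text
time_s: 26.55
eef_pos: [475.6, -217.3, 20.7]
ee_rot: [-0.0, 0.547, 0.837, -0.0]
force: [-0.5, -0.4, -1.9]
grip_width: 0.691
grip_force: 44.5
time_s: 26.8
eef_pos: [475.7, -217.3, 19.9]
ee_rot: [0.0, 0.547, 0.837, -0.0]
force: [-0.0, 0.0, -0.7]
grip_width: 0.692
grip_force: 44.7
time_s: 27.05
eef_pos: [475.7, -217.3, 19.8]
ee_rot: [0.0, 0.547, 0.837, -0.0]
force: [-4.7, 1.8, 10.7]
grip_width: 0.695
grip_force: 46.1
```

```bash
python3 -m pendant '0 0 -.0008 0;0 0 0 0'
python3 -m pendant '0 0 0 0;0 0 0 0;0 0 0 0;0 0 0 0' 1
python3 -m pendant '0 0 -.02 0;0 0 -.04 0;0 0 -.06 0;0 0 -.06 0;0 .06 0 0;0 .06 0 0;0 .06 0 0;0 .06 0 0;0 0 0 0'
python3 - <<'E'
from h import *
to([0,0,0])
for n in('top','side'):
    c=cap(n,n+'12.png');a=c['color'];hsv=cv2.cvtColor(a,cv2.COLOR_RGB2HSV)
    u0,v0=map(int,proj(c,[475,-217,42]));m=cv2.inRange(hsv,(105,80,30),(130,255,255));k=np.zeros_like(m);k[v0-25:v0+25,u0-30:u0+30]=1;m*=k
    p=cv2.findNonZero(m)
    w=cv2.boxPoints(cv2.minAreaRect(np.array([ray(c,*x[0],42)[:2] for x in p],np.float32)));print(n,len(p),np.round(w.mean(0),1),np.round(w).tolist(),[round(float(np.arctan2(*(w[j+1]-w[j])[::-1])),3) for j in(0,1)])
    for q in 'rod_hook rod_grip gem_jar loupe bangle ring_box tweezers tin compound_bar'.split():
        for d in models.boxes_of(n,q)[:2]: print(' ',q,round(d['p'],2),np.round(d['at']))
E
```

```text
time_s: 27.3
eef_pos: [475.7, -217.3, 19.8]
ee_rot: [0.0, 0.547, 0.837, -0.0]
force: [-2.0, 0.9, 4.6]
grip_width: 0.695
grip_force: 45.3
time_s: 27.8
eef_pos: [475.6, -217.3, 19.5]
ee_rot: [-0.0, 0.547, 0.837, -0.0]
force: [-0.0, 0.4, -0.3]
grip_width: 1.003
grip_force: 0.0
time_s: 28.92
eef_pos: [697.5, -118.7, 196.7]
ee_rot: [-0.001, 0.546, 0.838, -0.0]
force: [-1.0, -0.5, -0.2]
grip_width: 1.0
grip_force: 0.0
pos [ 697.5 -118.7  196.7] ang 1.9872 F [-1.  -0.5 -0.2] gw 1.0 t 28.93
dx 390.6 dy -589.9 dz 196.7 
top 194 [ 473.8 -218.8] [[441.0, -200.0], [468.0, -256.0], [506.0, -238.0], [479.0, -182.0]] [-1.12, 0.451]
  rod_hook 0.48 [701.  48.  15.]
  gem_jar 0.43 [ 478. -201.   20.]
  loupe 0.44 [620. 488.  95.]
  ring_box 0.46 [ 373. -454.   39.]
  tweezers 0.48 [ 523. -477.    5.]
  tin 0.71 [766.  35.  19.]
side 257 [ 473.5 -218. ] [[444.0, -199.0], [468.0, -253.0], [504.0, -237.0], [479.0, -183.0]] [-1.152, 0.418]
  rod_hook 0.91 [686. -82.  16.]
  rod_hook 0.63 [ 368. -465.   41.]
  rod_grip 0.9 [690. -85.  16.]
  loupe 0.6 [ 462. -254.   20.]
  bangle 0.48 [423. -86.   9.]
  ring_box 0.72 [ 370. -466.   38.]
  ring_box 0.61 [689. -84.  16.]
  tin 0.72 [ 474. -226.   45.]
  tin 0.5 [761.  21.  19.]
```

```bash
python3 -c "
from rig import ctrl
print(ctrl.finish_job())"
```

```text
the job is handed in; nothing more can be done
None
```

I handed the job in at about 30 s: the tray was drawn out with the rod and lowered into the base sockets, both cameras placing it on the base, and the rod lies flat, clear of the guard and riser. I viewed 11 pictures, one over the limit of 10, and my last check didn't confirm the gem jar, loupe or compound bar.

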